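Click the light post onto the lamp foot

ROBOT

A 7-joint arm with a two-finger parallel gripper is mounted at the origin on the work surface. World frame = base frame: x ahead of the robot, y to its left, z up, the work surface at z = 0. Lengths are in m, angles in rad, forces in N, time in s.
With the tool pointing down it reaches from about 0.425 to 0.95 m from the base axis. Payload 4.7 kg.
Tool frame: the origin (TCP) lies midway between the tips of the shut fingers; the grasp point (between the pads) lies 19 mm behind it; y points along the fingers, x is the direction in which the jaws open and shut, and the axes are right-handed (so a half turn about y gives the same grasp; the last joint's range is limited). The gripper opens to 87 mm and grips with 3 to 60 N. Pads are 19 mm wide; open, the fingers measure 117 mm over their backs; the gripper's body (75 mm by 190 mm) begins 51 mm behind the grasp point.
Start: joints at [-1.222, 0.469, -0.049, 1.532, 0.024, 1.141, -0.082], TCP at [0.249, 0.627, 0.223] pointing down, gripper open.
Joint ranges: [-2.59, 2.59], [-0.33, 1.99], [-1.39, 1.29], [0.1, 2.45], [-1.04, 4.18], [0.21, 1.99], [-2.66, 2.66]. Speed limits (rad/s): [2.57, 2.57, 3.14, 3.14, 3.14, 3.14, 3.14].

INTERFACE

Orientations are given as [roll, pitch, yaw] about the fixed x, y, z axes, in that order (R = Rz(yaw) Ry(pitch) Rx(roll)).
In Python, from bench import ctrl, eyes, recognise, landmark_of gives the robot as it stands. The module is installed in compiled form; this text tells all that it offers.
- The arm moves only by the tool play_rows, never from a script. Its argument "deltas" is a list of rows, each a list of 6 numbers: the shift along the tool's x, y, z scaled (see below), then the turn, a rotation vector about the tool's x, y, z scaled (see below). A call has exactly 10 rows; each row shifts and turns the commanded pose from where the row before left it, along the tool's axes as they then stand; what a row does not reach is not made up. The controller multiplies each number of a shift by 80 mm and each number of a turn by 6 degrees. A row lasts 1/10 s, in which the tool goes at most 50 mm and 8.59 degrees, less where a joint would pass 70% of its speed; a pose out of reach is approached as far as the arm can. A call with a number of a shift or a turn outside -1 to 1 is refused whole. A call with a gripper value outside its range is refused whole. "claw" is the opening, from 0 (shut) to 1 (fully open), set as the call begins (left out, the last holds). The fingers move at their own pace and stop on an object; "force" is the grip in N (left out, the last holds). Time passes only in rows, so rows that do not move let the fingers close, or fill a call up. It gives the time, the measured TCP pose, the force and the opening at its end, in the units of the state.
- ctrl.observe(): the state, without advancing time (a new reading comes with each control period).
- eyes.get_image(name): name is "side" or "top" or "wrist"; returns a dict with "image" (420x560x3 uint8, red, green, blue), "fov_y" (degrees; the focal length in pixels is half the picture's height over the tangent of half this angle, whatever the lens; pixels are square), "cx", "cy" (the principal point, pixels), "distortion" ([k1, k2, p1, p2, k3] as OpenCV has them; the pictures are not rectified), "R" (3x3) and "t" (3): a world point X has camera coordinates R X + t. Camera axes: x right, y down, z forward; pixel columns grow to the right and rows downward; lengths in m; the calibration is good to about 2 mm. A picture is of the moment at which its call begins. There is no depth.
- ctrl.finish_job(): hands the job in, once; it reports no verdict.
Trained networks look in a picture, given as the dict that the camera call returned (one of the last four; its "shot" number tells which), for a name from the list of things; names that differ only in an ending like _2 or _b are one class to them, and where a whole thing is asked for, a point or a joint stands for the part that bears it (a point fixed in the world has none). Each returns a list of dicts, best first, with "score" (0 to 1); they miss things now and then, are a little off and sometimes report something else, mostly with a low value. They report only what shows in the picture. A call takes as long as a camera call. They do not tell look-alikes from the thing itself.
- recognise(thing, picture): "rect" ([left, top, right, bottom] in pixels, round what is visible of it).
- landmark_of(thing, picture): "centre" ([column, row] in pixels: a listed point, or the origin of a listed thing).
The state is a dict: "time": time; "joint_pos": joint angles; "joint_vel": joint speeds; "tau": joint torques, N m; "position": TCP position; "tcp_rot": TCP orientation; "force": force on the tool from outside, world axes, zero at the start; "ft_torque": the same for the moment, N m; "finger_gap": finger opening in m.
Only numpy, scipy, OpenCV 4.12 (cv2) and the standard library are available. Lean on these libraries where they do the work, as an engineer would, in place of code of your own. Each camera call takes 0.05 s, during which the arm holds its last target. There are 200 camera calls.

TASK

Put the desk light together: draw the blue light post up out of the desk organiser and slide it gently down over the steel stub of the white lamp foot, its hole on the button's side, until it sits fully home and the orange spring button pops out through the hole; then let go. The stub may be clamped anywhere along its short slot and at any height of its screw, so feel or look for it and never force the post. Leave everything else where it is.

Things in the scene. Friction and masses are not known exactly. Their poses are not given: they have to be found in the camera images.
- post: Blue square tube 30 x 30 mm outside, 22 x 22 inside, 130 long, closed on top, 0.2 to 0.4 kg; flat sides, grip the y faces, e.g. 85 mm up. Origin: centre of its open lower end; z up along the tube; x out of the face with the white light strip and the button hole (12 mm wide, 13.5 to 27.5 mm above the lower end). Starts upright in the organiser's pocket.
- organiser: Grey desk organiser, fixed, 80 x 160 x 45 mm (x, y, z). Origin: centre of its underside. The post stands at its centre in a square pocket 36 mm wide whose floor is 6 mm above the desk and whose rim is 45 mm above it.
- foot: White lamp foot, fixed, plate 150 x 120 x 18 mm (x, y, z). Origin: centre of its underside; z up; a slot runs along y. It carries collar, stub and button (see slot). The post's x axis must point the same way as the foot's. The post is home with its lower end on the collar. Over 35 N on foot, stub or button damages them.
- slot (a point): Middle of the slot, on the foot's top, 18 mm above the desk. Clamped on it: black collar 40 x 40 mm, top 28 to 34 mm above the desk (it screws up and down), and on it the upright steel stub 20 x 20 mm, 50 high, last 2 mm tapering to 16 x 16. Both at x = 0, but -12 to +12 mm along the foot's y from here. Exact height and place are not measured; gentle pushes move neither.
- button (a joint): Orange spring button on the stub's +x face: travel in m, 0 = out 6 mm (as at the start), 0.006 = flush. 9 mm wide, 15.5 to 25.5 mm above the collar's top; sloped on top, flat below: the post pushes it in on the way down (5 to 15 N) and is locked once it springs out, with 2 mm of play, when the post is home.
- thermos_tall: Blue vacuum flask, diameter 64 mm, 220 mm tall, a bystander. Origin: centre of its underside.
- thermos_short: Blue vacuum jar, diameter 72 mm, 160 mm tall, a bystander. Origin: centre of its underside.
- mouse: Black computer mouse, 100 x 60 x 24 mm, a bystander. Origin: centre of its underside.
- stapler: Red and black stapler, 35 x 130 x 42 mm, a bystander. Origin: centre of its underside.
- mug: White mug, diameter 80 mm, 95 mm tall, handle at +y, a bystander. Origin: centre of its underside.
- calculator: Grey pocket calculator, 150 x 80 x 14 mm, a bystander. Origin: centre of its underside.
- eraser: White eraser, 45 x 22 x 13 mm, a bystander. Origin: centre of its underside.
Mind the look-alikes: they are no part of the job. There is more than one size of the foot; the job needs the smaller.

How it is judged:
By the outcome, as a careful person would: the job done as asked, in the order asked, and still so for the second after the job is handed in, with the robot touching nothing.
It also fails if it takes over 64 s, if anything falls off the work surface, if the arm or the gripper's body presses on something with over 40 N, if the wrist force passes 120 N, or if a joint passes its speed limit or range.

## Working session

There is one attempt and no reset: what is moved stays moved. The work goes in short steps, Python scripts to look and compute and a tool call to move; the robot and the scene stay as the last step left them, time stands still between calls to the robot, and variables do not carry over. Pictures are saved under pics/ and viewed, about 8 in all and at most 12, crops included, and the job is handed in when it is done.

Besides the shell and the picture viewer there is one more tool, called after "Call:" as name([rows], argument=value, ...), one row to a line, values as JSON. play_rows: Moves the arm, as the interface text tells. Shifts and turns lie within -1 to 1; 1 stands for 80 mm of shift or 6 degrees of turn. Its arguments: {"type":"object","properties":{"deltas":{"type":"array"},"claw":{"type":"number"},"force":{"type":"number"}},"required":["deltas"]}

```bash
mkdir -p pics
cat > h.py <<'E'
import numpy as np, cv2
from bench import ctrl, eyes, recognise, landmark_of
def K(p):
    h,w=p["image"].shape[:2]; f=h/2/np.tan(np.radians(p["fov_y"])/2)
    return np.array([[f,0,p["cx"]],[0,f,p["cy"]],[0,0,1.]])
def ray(p,uv):
    d=cv2.undistortPoints(np.array([[uv]],float),K(p),np.array(p["distortion"]))[0,0]
    R=np.array(p["R"]);t=np.array(p["t"])
    return -R.T@t, R.T@np.array([d[0],d[1],1.])
def onz(p,uv,z):
    c,d=ray(p,uv); return c+d*(z-c[2])/d[2]
def proj(p,X):
    R=np.array(p["R"]); return cv2.projectPoints(np.array(X,float).reshape(-1,1,3),cv2.Rodrigues(R)[0],np.array(p["t"],float),K(p),np.array(p["distortion"]))[0][:,0]
def save(p,n,crop=None,s=1):
    im=p["image"][:,:,::-1]
    if crop: a,b,c,d=[int(v) for v in crop]; im=im[b:d,a:c]
    cv2.imwrite("pics/"+n+".png",cv2.resize(im,None,fx=s,fy=s,interpolation=cv2.INTER_CUBIC))
E
python3 - <<'E'
from h import *
np.set_printoptions(precision=3,suppress=True)
o=ctrl.observe();print(o["time"],o["position"],o["tcp_rot"],o["finger_gap"],o["force"])
for c in ["top","side"]:
    p=eyes.get_image(c); save(p,c+"0",s=1.4)
    print(c,p["fov_y"],-np.array(p["R"]).T@np.array(p["t"]))
    for th in ["post","organiser","foot","slot","button"]:
        r=[(np.round(q["rect"]).tolist(),round(q["score"],2)) for q in recognise(th,p)[:3]]
        l=[(np.round(q["centre"],1).tolist(),round(q["score"],2),onz(p,q["centre"],0)[:2].round(3).tolist()) for q in landmark_of(th,p)[:3]]
        print(th,r,l)
E
```

```text
0.0 [0.249 0.627 0.221] [-1.571  0.002  1.193] 0.08719006759722585 [-0.914 -0.24   0.412]
top 53.041921110414506 [0.318 0.12  1.105]
post [([231.0, 211.0, 246.0, 228.0], 0.55)] [([242.9, 223.5], 0.76, [0.469, 0.204]), ([146.5, 170.7], 0.32, [0.611, 0.466])]
organiser [([208.0, 204.0, 274.0, 240.0], 0.97)] [([238.9, 223.0], 0.77, [0.471, 0.215])]
foot [([385.0, 245.0, 462.0, 341.0], 0.75), ([370.0, 159.0, 422.0, 228.0], 0.59)] [([421.5, 288.5], 0.84, [0.304, -0.26]), ([393.3, 190.0], 0.75, [0.564, -0.199])]
slot [([371.0, 160.0, 425.0, 226.0], 0.78), ([384.0, 245.0, 464.0, 341.0], 0.56)] [([427.7, 288.8], 0.96, [0.303, -0.276]), ([397.8, 191.5], 0.93, [0.56, -0.211])]Traceback (most recent call last):
  File "<stdin>", line 9, in <module>
ValueError: it knows: calculator, eraser, foot, mouse, mug, organiser, post, slot, stapler, thermos_short, thermos_tall
```

Run:
```python
from h import *
np.set_printoptions(precision=3,suppress=True)
p=eyes.get_image("side"); save(p,"side0",s=1.4)
print(-np.array(p["R"]).T@np.array(p["t"]),p["R"])
for th in ["post","organiser","foot","slot"]:
        r=[(np.round(q["rect"]).tolist(),round(q["score"],2)) for q in recognise(th,p)[:3]]
        l=[(np.round(q["centre"],1).tolist(),round(q["score"],2),onz(p,q["centre"],0.018 if th=="slot" else 0)[:2].round(3).tolist()) for q in landmark_of(th,p)[:3]]
        print(th,r,l)
```

```text
[ 0.261 -1.017  0.852] [[ 0.97  -0.244 -0.014]
 [-0.152 -0.558 -0.816]
 [ 0.191  0.793 -0.578]]
post [] [([248.6, 194.7], 0.54, [0.474, 0.238])]
organiser [([232.0, 174.0, 271.0, 217.0], 0.74)] [([250.6, 200.8], 0.7, [0.474, 0.202])]
foot [([169.0, 285.0, 264.0, 347.0], 0.76), ([284.0, 258.0, 347.0, 298.0], 0.65)] [([314.9, 283.7], 0.64, [0.556, -0.203])]
slot [([167.0, 284.0, 264.0, 349.0], 0.98), ([286.0, 259.0, 346.0, 306.0], 0.75), ([264.0, 97.0, 284.0, 160.0], 0.44)] [([317.8, 278.0], 0.7, [0.564, -0.203]), ([215.8, 309.0], 0.69, [0.299, -0.242])]
```

View pics/top0.png

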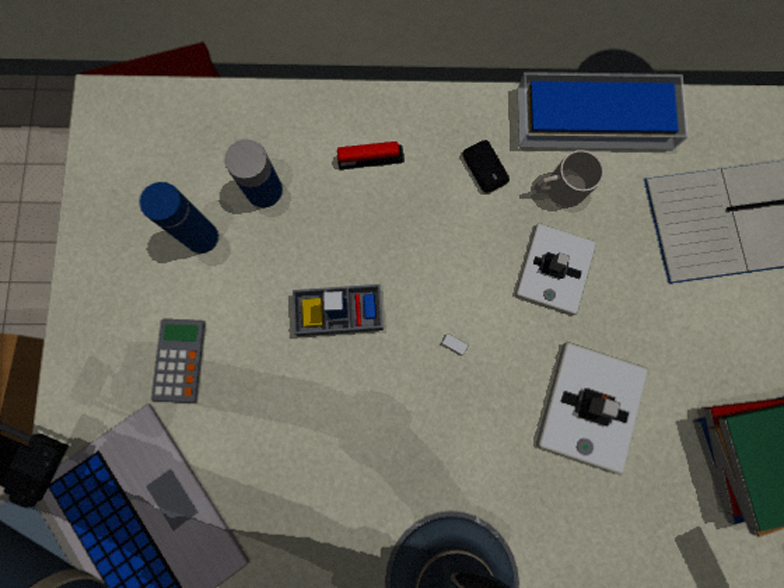

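View pics/side0.png

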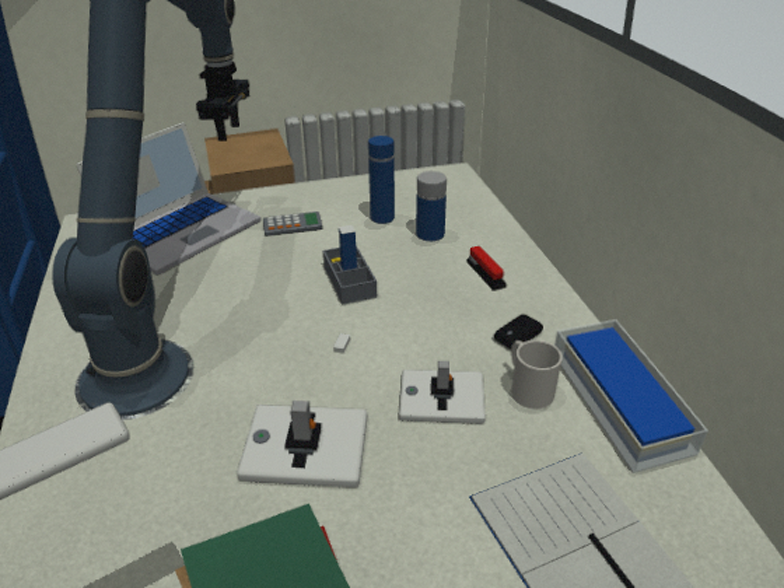

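Run:
```python
from h import *
a=eyes.get_image("side");b=eyes.get_image("top")
f=lambda p,u,v,r:cv2.resize(p["image"][v-r:v+r,u-r:u+r,::-1],(400,400),interpolation=cv2.INTER_CUBIC)
cv2.imwrite("pics/m1.png",cv2.resize(np.hstack([np.vstack([f(a,248,180,32),f(a,315,275,36)]),np.vstack([f(b,240,218,32),f(b,397,190,36)])]),(600,600)))
```

```text
(no output)
```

View pics/m1.png

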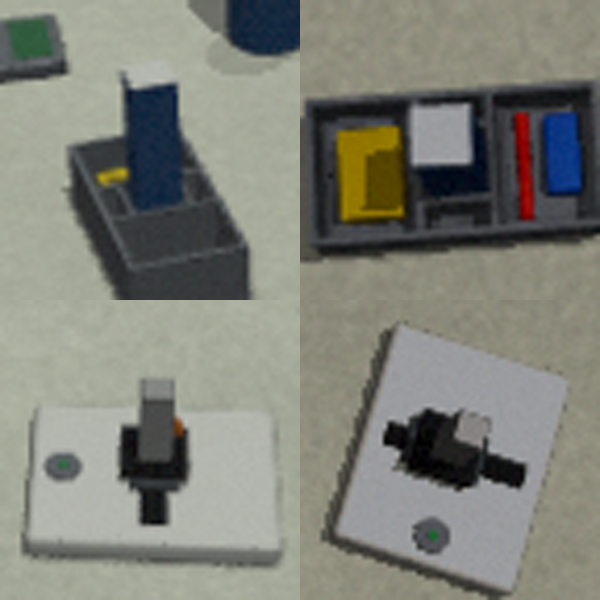

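Run:
```python
from h import *
np.set_printoptions(precision=3,suppress=True)
b=eyes.get_image("top");w=eyes.get_image("wrist")
B=lambda x,y:(208+(x-300)/4.6875,186+y/4.6875)
F=lambda x,y:(361+(x-300)/4.1667,154+(y-300)/4.1667)
print("post top",onz(b,B(442,134),.136))
for q in [(412,104),(472,104),(472,164),(412,164)]: print(onz(b,B(*q),.136))
print("org rim",[onz(b,B(*q),.045) for q in [(307,102),(592,84),(318,245)]])
print("stub",onz(b,F(473,427),.081))
c=np.array([onz(b,F(*q),.018) for q in [(400,322),(568,380),(510,593),(332,535)]]);print(c,c.mean(0))
print(np.degrees(np.arctan2(*(c[0]-c[3])[1::-1])),np.degrees(np.arctan2(*(c[1]-c[2])[1::-1])),np.linalg.norm(c[0]-c[3]),np.linalg.norm(c[0]-c[1]))
o=ctrl.observe();from scipy.spatial.transform import Rotation as Ro
T=Ro.from_euler("xyz",o["tcp_rot"]).as_matrix();R=np.array(w["R"])
print("cam in tool",T.T@(-R.T@w["t"]-o["position"]));print(T.T@R.T,w["fov_y"])
```

```text
post top [0.472 0.205 0.136]
[0.487 0.22  0.136]
[0.487 0.191 0.136]
[0.457 0.19  0.136]
[0.456 0.22  0.136]
org rim [array([0.503, 0.287, 0.045]), array([0.514, 0.132, 0.045]), array([0.425, 0.278, 0.045])]
stub [ 0.56  -0.2    0.081]
[[ 0.644 -0.175  0.018]
 [ 0.607 -0.282  0.018]
 [ 0.468 -0.237  0.018]
 [ 0.504 -0.126  0.018]] [ 0.556 -0.205  0.018]
-19.22825944994374 -17.965230824332934 0.1483762777306069 0.11331001367203285
cam in tool [ 0.    -0.161  0.079]
[[ 1.    -0.    -0.001]
 [ 0.    -0.285  0.958]
 [-0.    -0.958 -0.285]] 68.50144724606533
```

```bash
cat > plan.py <<'E'
import sys,json,numpy as np
# usage: plan.py x y z yawdeg nrows ; commanded pose kept in cmd.json
def go(tgt,n,dec=2):
    try: c=json.load(open("cmd.json"))
    except Exception: c=[0.249,0.627,0.223,np.degrees(1.193)]
    c=np.array(c,float); c0=c.copy(); rows=[]
    for i in range(n):
        s=(i+1)/n; s=s*s*(3-2*s) if n>=5 else s
        g=c0+(np.array(tgt)-c0)*s; d=g-c; a=np.radians(c[3]); C,S=np.cos(a),np.sin(a)
        r=np.round(np.array([(C*d[0]+S*d[1])/.08,-d[2]/.08,(-S*d[0]+C*d[1])/.08,0,-d[3]/6,0]),dec)+0.
        assert abs(r).max()<=1,r
        assert np.linalg.norm(r[:3])*.08<=.05,r
        c=c+[(C*r[0]-S*r[2])*.08,(S*r[0]+C*r[2])*.08,-r[1]*.08,-r[4]*6]; rows.append(r.tolist())
        if i%10==9: print(json.dumps(rows)); rows=[]
    if rows: print(json.dumps(rows+[[0]*6]*(10-len(rows))))
    print(c.round(4)); json.dump(c.tolist(),open("cmd.json","w"))
if __name__=="__main__":
    a=[float(v) for v in sys.argv[1:6]]; go(a[:4],int(a[4]),int(sys.argv[6]) if len(sys.argv)>6 else 2)
E
python3 plan.py .53 .26 .223 -45 30
```

```text
[[-0.01, 0.0, -0.02, 0.0, 0.06, 0.0], [-0.03, 0.0, -0.04, 0.0, 0.18, 0.0], [-0.04, 0.0, -0.08, 0.0, 0.29, 0.0], [-0.06, 0.0, -0.11, 0.0, 0.39, 0.0], [-0.06, 0.0, -0.13, 0.0, 0.48, 0.0], [-0.07, 0.0, -0.16, 0.0, 0.56, 0.0], [-0.06, 0.0, -0.18, 0.0, 0.65, 0.0], [-0.06, 0.0, -0.21, 0.0, 0.7, 0.0], [-0.04, 0.0, -0.23, 0.0, 0.77, 0.0], [-0.03, 0.0, -0.25, 0.0, 0.82, 0.0]]
[[-0.01, 0.0, -0.26, 0.0, 0.86, 0.0], [0.02, 0.0, -0.28, 0.0, 0.89, 0.0], [0.04, 0.0, -0.27, 0.0, 0.92, 0.0], [0.08, 0.0, -0.28, 0.0, 0.93, 0.0], [0.1, 0.0, -0.27, 0.0, 0.95, 0.0], [0.12, 0.0, -0.26, 0.0, 0.94, 0.0], [0.15, 0.0, -0.24, 0.0, 0.93, 0.0], [0.17, 0.0, -0.23, 0.0, 0.92, 0.0], [0.18, 0.0, -0.2, 0.0, 0.9, 0.0], [0.2, 0.0, -0.18, 0.0, 0.85, 0.0]]
[[0.2, 0.0, -0.15, 0.0, 0.82, 0.0], [0.2, 0.0, -0.12, 0.0, 0.77, 0.0], [0.19, 0.0, -0.1, 0.0, 0.71, 0.0], [0.18, 0.0, -0.08, 0.0, 0.64, 0.0], [0.16, 0.0, -0.06, 0.0, 0.56, 0.0], [0.14, 0.0, -0.04, 0.0, 0.48, 0.0], [0.12, 0.0, -0.02, 0.0, 0.39, 0.0], [0.09, 0.0, -0.02, 0.0, 0.29, 0.0], [0.05, 0.0, -0.01, 0.0, 0.18, 0.0], [0.02, 0.0, 0.0, 0.0, 0.06, 0.0]]
[  0.5301   0.2599   0.223  -44.9861]
```

Call:
play_rows([
  [-0.01,0.0,-0.02,0.0,0.06,0.0],
  [-0.03,0.0,-0.04,0.0,0.18,0.0],
  [-0.04,0.0,-0.08,0.0,0.29,0.0],
  [-0.06,0.0,-0.11,0.0,0.39,0.0],
  [-0.06,0.0,-0.13,0.0,0.48,0.0],
  [-0.07,0.0,-0.16,0.0,0.56,0.0],
  [-0.06,0.0,-0.18,0.0,0.65,0.0],
  [-0.06,0.0,-0.21,0.0,0.7,0.0],
  [-0.04,0.0,-0.23,0.0,0.77,0.0],
  [-0.03,0.0,-0.25,0.0,0.82,0.0],
], claw=1)

```text
time: 2.15
position: [0.3227, 0.531, 0.2227]
tcp_rot: [-1.571, -0.0, 0.674]
force: [-0.0, 0.8, -0.6]
finger_gap: 0.087
```

Call:
play_rows([
  [-0.01,0.0,-0.26,0.0,0.86,0.0],
  [0.02,0.0,-0.28,0.0,0.89,0.0],
  [0.04,0.0,-0.27,0.0,0.92,0.0],
  [0.08,0.0,-0.28,0.0,0.93,0.0],
  [0.1,0.0,-0.27,0.0,0.95,0.0],
  [0.12,0.0,-0.26,0.0,0.94,0.0],
  [0.15,0.0,-0.24,0.0,0.93,0.0],
  [0.17,0.0,-0.23,0.0,0.92,0.0],
  [0.18,0.0,-0.2,0.0,0.9,0.0],
  [0.2,0.0,-0.18,0.0,0.85,0.0],
])

```text
time: 3.15
position: [0.4579, 0.3534, 0.2228]
tcp_rot: [-1.57, -0.0, -0.279]
force: [0.2, -0.1, -0.6]
finger_gap: 0.0871
```

Call:
play_rows([
  [0.2,0.0,-0.15,0.0,0.82,0.0],
  [0.2,0.0,-0.12,0.0,0.77,0.0],
  [0.19,0.0,-0.1,0.0,0.71,0.0],
  [0.18,0.0,-0.08,0.0,0.64,0.0],
  [0.16,0.0,-0.06,0.0,0.56,0.0],
  [0.14,0.0,-0.04,0.0,0.48,0.0],
  [0.12,0.0,-0.02,0.0,0.39,0.0],
  [0.09,0.0,-0.02,0.0,0.29,0.0],
  [0.05,0.0,-0.01,0.0,0.18,0.0],
  [0.02,0.0,0.0,0.0,0.06,0.0],
])

```text
time: 4.15
position: [0.5302, 0.2602, 0.2225]
tcp_rot: [-1.571, 0.0, -0.786]
force: [1.2, 0.9, -0.5]
finger_gap: 0.087
```

Run:
```python
from h import *
w=eyes.get_image("wrist");save(w,"w1",s=1.2)
np.set_printoptions(precision=3,suppress=True)
print(proj(w,[[.472,.205,.136],[.487,.19,.136],[.487,.22,.136],[.457,.22,.136],[.457,.19,.136]]))
o=ctrl.observe();print(o["time"],o["position"],o["tcp_rot"],o["force"],o["joint_pos"])
```

```text
[[279.473 297.978]
 [302.523 297.957]
 [279.417 277.444]
 [256.429 297.96 ]
 [279.527 317.558]]
4.2 [0.53  0.26  0.222] [-1.571  0.    -0.786] [ 0.336 -0.278  0.365] [-0.901  0.351  0.486  1.764 -0.184  1.072 -1.138]
```

View pics/w1.png

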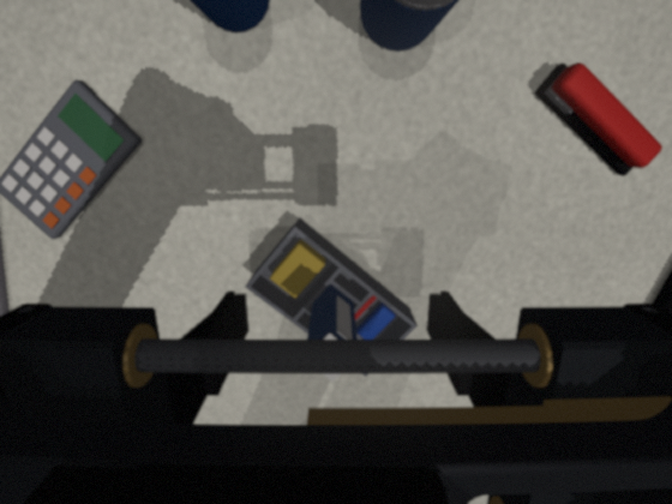

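```bash
python3 plan.py .471 .205 .19 -87 10; python3 plan.py .471 .205 .072 -87 10
```

```text
Traceback (most recent call last):
  File "plan.py", line 18, in <module>
    a=[float(v) for v in sys.argv[1:6]]; go(a[:4],int(a[4]),int(sys.argv[6]) if len(sys.argv)>6 else 2)
                                         ~~^^^^^^^^^^^^^^^^^^^^^^^^^^^^^^^^^^^^^^^^^^^^^^^^^^^^^^^^^^^^
  File "plan.py", line 11, in go
    assert abs(r).max()<=1,r
           ^^^^^^^^^^^^^^^
AssertionError: [ 0.03  0.06 -0.15  0.    1.04  0.  ]
Traceback (most recent call last):
  File "plan.py", line 18, in <module>
    a=[float(v) for v in sys.argv[1:6]]; go(a[:4],int(a[4]),int(sys.argv[6]) if len(sys.argv)>6 else 2)
                                         ~~^^^^^^^^^^^^^^^^^^^^^^^^^^^^^^^^^^^^^^^^^^^^^^^^^^^^^^^^^^^^
  File "plan.py", line 11, in go
    assert abs(r).max()<=1,r
           ^^^^^^^^^^^^^^^
AssertionError: [ 0.03  0.28 -0.15  0.    1.04  0.  ]
```

```bash
python3 plan.py .471 .205 .18 -87 20; python3 plan.py .471 .205 .072 -87 10
```

```text
[[0.0, 0.0, -0.01, 0.0, 0.05, 0.0], [0.0, 0.02, -0.02, 0.0, 0.15, 0.0], [0.0, 0.01, -0.03, 0.0, 0.23, 0.0], [0.0, 0.03, -0.04, 0.0, 0.3, 0.0], [0.0, 0.02, -0.06, 0.0, 0.36, 0.0], [0.01, 0.04, -0.06, 0.0, 0.42, 0.0], [0.0, 0.03, -0.06, 0.0, 0.46, 0.0], [0.02, 0.04, -0.07, 0.0, 0.49, 0.0], [0.01, 0.04, -0.08, 0.0, 0.52, 0.0], [0.02, 0.04, -0.07, 0.0, 0.52, 0.0]]
[[0.03, 0.04, -0.07, 0.0, 0.52, 0.0], [0.02, 0.04, -0.07, 0.0, 0.52, 0.0], [0.03, 0.04, -0.06, 0.0, 0.49, 0.0], [0.04, 0.03, -0.06, 0.0, 0.46, 0.0], [0.03, 0.03, -0.05, 0.0, 0.42, 0.0], [0.03, 0.03, -0.05, 0.0, 0.36, 0.0], [0.02, 0.02, -0.03, 0.0, 0.31, 0.0], [0.02, 0.02, -0.03, 0.0, 0.23, 0.0], [0.01, 0.01, -0.01, 0.0, 0.14, 0.0], [0.01, 0.01, -0.01, 0.0, 0.05, 0.0]]
[  0.471    0.2049   0.1798 -86.9861]
[[0.0, 0.04, 0.0, 0.0, 0.0, 0.0], [0.0, 0.1, 0.0, 0.0, 0.0, 0.0], [0.0, 0.15, 0.0, 0.0, 0.0, 0.0], [0.0, 0.18, 0.0, 0.0, 0.0, 0.0], [0.0, 0.2, 0.0, 0.0, 0.0, 0.0], [0.0, 0.2, 0.0, 0.0, 0.0, 0.0], [0.0, 0.19, 0.0, 0.0, 0.0, 0.0], [0.0, 0.15, 0.0, 0.0, 0.0, 0.0], [0.0, 0.1, 0.0, 0.0, 0.0, 0.0], [0.0, 0.04, 0.0, 0.0, 0.0, 0.0]]
[ 4.71000e-01  2.04900e-01  7.18000e-02 -8.69861e+01]
```

Call:
play_rows([
  [0.0,0.0,-0.01,0.0,0.05,0.0],
  [0.0,0.02,-0.02,0.0,0.15,0.0],
  [0.0,0.01,-0.03,0.0,0.23,0.0],
  [0.0,0.03,-0.04,0.0,0.3,0.0],
  [0.0,0.02,-0.06,0.0,0.36,0.0],
  [0.01,0.04,-0.06,0.0,0.42,0.0],
  [0.0,0.03,-0.06,0.0,0.46,0.0],
  [0.02,0.04,-0.07,0.0,0.49,0.0],
  [0.01,0.04,-0.08,0.0,0.52,0.0],
  [0.02,0.04,-0.07,0.0,0.52,0.0],
])

```text
time: 5.2
position: [0.4998, 0.2327, 0.2007]
tcp_rot: [-1.571, 0.0, -1.155]
force: [-0.1, 0.1, -0.4]
finger_gap: 0.0874
```

Call:
play_rows([
  [0.03,0.04,-0.07,0.0,0.52,0.0],
  [0.02,0.04,-0.07,0.0,0.52,0.0],
  [0.03,0.04,-0.06,0.0,0.49,0.0],
  [0.04,0.03,-0.06,0.0,0.46,0.0],
  [0.03,0.03,-0.05,0.0,0.42,0.0],
  [0.03,0.03,-0.05,0.0,0.36,0.0],
  [0.02,0.02,-0.03,0.0,0.31,0.0],
  [0.02,0.02,-0.03,0.0,0.23,0.0],
  [0.01,0.01,-0.01,0.0,0.14,0.0],
  [0.01,0.01,-0.01,0.0,0.05,0.0],
])

```text
time: 6.2
position: [0.471, 0.2054, 0.1793]
tcp_rot: [-1.571, 0.0, -1.519]
force: [0.5, 0.6, -0.5]
finger_gap: 0.0871
```

Run:
```python
from h import *
w=eyes.get_image("wrist");save(w,"w2",s=1.2)
np.set_printoptions(precision=3,suppress=True)
print(proj(w,[[.472,.205,.136],[.487,.19,.136],[.487,.22,.136],[.457,.22,.136],[.457,.19,.136],[.487,.19,.045],[.487,.22,.045]])*1.2)
```

```text
[[338.527 278.004]
 [365.785 254.996]
 [313.957 252.42 ]
 [312.285 300.135]
 [362.078 302.513]
 [357.534 221.943]
 [320.717 220.064]]
```

View pics/w2.png

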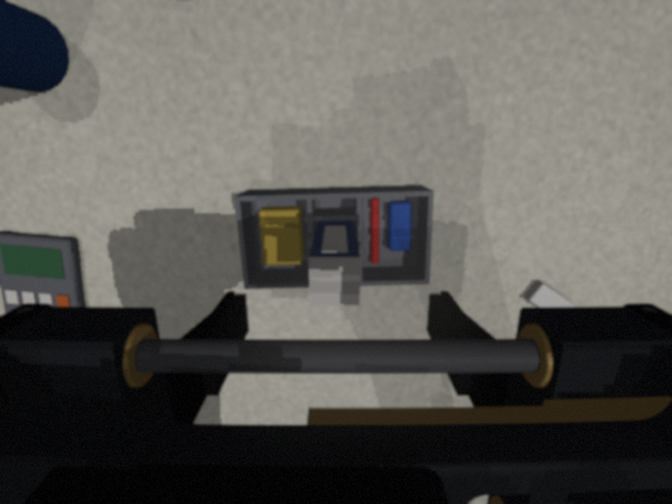

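Call:
play_rows([
  [-0.02,0.04,0.0,0.0,0.0,0.0],
  [0.0,0.1,0.0,0.0,0.0,0.0],
  [0.0,0.15,0.0,0.0,0.0,0.0],
  [0.0,0.18,0.0,0.0,0.0,0.0],
  [0.0,0.2,0.0,0.0,0.0,0.0],
  [0.0,0.2,0.0,0.0,0.0,0.0],
  [0.0,0.19,0.0,0.0,0.0,0.0],
  [0.0,0.15,0.0,0.0,0.0,0.0],
  [0.0,0.1,0.0,0.0,0.0,0.0],
  [0.0,0.04,0.0,0.0,0.0,0.0],
])

```text
time: 7.25
position: [0.4705, 0.2066, 0.0703]
tcp_rot: [-1.572, -0.001, -1.518]
force: [-0.2, 0.8, -0.6]
finger_gap: 0.0869
```

Call:
play_rows([
  [0,0,0,0,0,0],
  [0,0,0,0,0,0],
  [0,0,0,0,0,0],
  [0,0,0,0,0,0],
  [0,0,0,0,0,0],
  [0,0,0,0,0,0],
  [0,0,0,0,0,0],
  [0,0,0,0,0,0],
  [0,0,0,0,0,0],
  [0,0,0,0,0,0],
], claw=0, force=35)

```text
time: 8.25
position: [0.4709, 0.207, 0.0714]
tcp_rot: [-1.571, 0.0, -1.518]
force: [0.2, 1.7, 1.2]
finger_gap: 0.0302
```

```bash
echo "[0.4711,0.2065,0.0718,-86.986]">cmd.json; python3 plan.py .471 .2065 .2 -87 10; python3 plan.py .49 -.183 .2 -108.6 20
```

```text
[[0.0, -0.04, 0.0, 0.0, 0.0, 0.0], [0.0, -0.13, 0.0, 0.0, 0.0, 0.0], [0.0, -0.18, 0.0, 0.0, 0.0, 0.0], [0.0, -0.21, 0.0, 0.0, 0.0, 0.0], [0.0, -0.24, 0.0, 0.0, 0.0, 0.0], [0.0, -0.24, 0.0, 0.0, 0.0, 0.0], [0.0, -0.22, 0.0, 0.0, 0.0, 0.0], [0.0, -0.18, 0.0, 0.0, 0.0, 0.0], [0.0, -0.12, 0.0, 0.0, 0.0, 0.0], [0.0, -0.04, 0.0, 0.0, 0.0, 0.0]]
[  0.4711   0.2065   0.1998 -86.986 ]
[[0.04, 0.0, 0.0, 0.0, 0.03, 0.0], [0.1, 0.0, 0.0, 0.0, 0.07, 0.0], [0.16, 0.0, 0.0, 0.0, 0.12, 0.0], [0.21, 0.0, 0.0, 0.0, 0.15, 0.0], [0.25, 0.0, 0.01, 0.0, 0.19, 0.0], [0.29, 0.0, 0.02, 0.0, 0.22, 0.0], [0.32, 0.0, 0.02, 0.0, 0.23, 0.0], [0.34, 0.0, 0.04, 0.0, 0.26, 0.0], [0.36, 0.0, 0.04, 0.0, 0.26, 0.0], [0.36, 0.0, 0.06, 0.0, 0.27, 0.0]]
[[0.35, 0.0, 0.07, 0.0, 0.27, 0.0], [0.35, 0.0, 0.07, 0.0, 0.26, 0.0], [0.34, 0.0, 0.09, 0.0, 0.26, 0.0], [0.31, 0.0, 0.08, 0.0, 0.23, 0.0], [0.27, 0.0, 0.08, 0.0, 0.22, 0.0], [0.25, 0.0, 0.08, 0.0, 0.19, 0.0], [0.2, 0.0, 0.07, 0.0, 0.15, 0.0], [0.15, 0.0, 0.06, 0.0, 0.12, 0.0], [0.09, 0.0, 0.03, 0.0, 0.08, 0.0], [0.03, 0.0, 0.01, 0.0, 0.02, 0.0]]
[   0.4898   -0.1827    0.1998 -108.586 ]
```

Call:
play_rows([
  [0.0,-0.04,0.0,0.0,0.0,0.0],
  [0.0,-0.13,0.0,0.0,0.0,0.0],
  [0.0,-0.18,0.0,0.0,0.0,0.0],
  [0.0,-0.21,0.0,0.0,0.0,0.0],
  [0.0,-0.24,0.0,0.0,0.0,0.0],
  [0.0,-0.24,0.0,0.0,0.0,0.0],
  [0.0,-0.22,0.0,0.0,0.0,0.0],
  [0.0,-0.18,0.0,0.0,0.0,0.0],
  [0.0,-0.12,0.0,0.0,0.0,0.0],
  [0.0,-0.04,0.0,0.0,0.0,0.0],
])

```text
time: 9.25
position: [0.4714, 0.207, 0.2009]
tcp_rot: [-1.569, 0.002, -1.518]
force: [-0.4, -0.1, -4.4]
finger_gap: 0.0297
```

Call:
play_rows([
  [0.04,0.0,0.0,0.0,0.03,0.0],
  [0.1,0.0,0.0,0.0,0.07,0.0],
  [0.16,0.0,0.0,0.0,0.12,0.0],
  [0.21,0.0,0.0,0.0,0.15,0.0],
  [0.25,0.0,0.01,0.0,0.19,0.0],
  [0.29,0.0,0.02,0.0,0.22,0.0],
  [0.32,0.0,0.02,0.0,0.23,0.0],
  [0.34,0.0,0.04,0.0,0.26,0.0],
  [0.36,0.0,0.04,0.0,0.26,0.0],
  [0.36,0.0,0.06,0.0,0.27,0.0],
])

```text
time: 10.25
position: [0.4797, 0.0088, 0.1994]
tcp_rot: [-1.571, 0.0, -1.71]
force: [1.3, 0.9, -3.6]
finger_gap: 0.03
```

Call:
play_rows([
  [0.35,0.0,0.07,0.0,0.27,0.0],
  [0.35,0.0,0.07,0.0,0.26,0.0],
  [0.34,0.0,0.09,0.0,0.26,0.0],
  [0.31,0.0,0.08,0.0,0.23,0.0],
  [0.27,0.0,0.08,0.0,0.22,0.0],
  [0.25,0.0,0.08,0.0,0.19,0.0],
  [0.2,0.0,0.07,0.0,0.15,0.0],
  [0.15,0.0,0.06,0.0,0.12,0.0],
  [0.09,0.0,0.03,0.0,0.08,0.0],
  [0.03,0.0,0.01,0.0,0.02,0.0],
])

```text
time: 11.25
position: [0.4891, -0.1835, 0.1993]
tcp_rot: [-1.571, -0.0, -1.897]
force: [-0.2, 0.4, -3.3]
finger_gap: 0.0296
```

Run:
```python
from h import *
w=eyes.get_image("wrist");save(w,"w3",(130,70,430,295),8/3)
b=eyes.get_image("top");save(b,"t3",(350,150,440,240),6)
s=eyes.get_image("side");save(s,"s3",(270,170,370,310),4)
np.save("w3.npy",w,allow_pickle=True);np.save("s3.npy",s,allow_pickle=True)
np.set_printoptions(precision=3,suppress=True)
o=ctrl.observe();print(o["time"],o["position"],o["tcp_rot"],o["finger_gap"],o["force"])
```

```text
11.4 [ 0.49  -0.182  0.199] [-1.571  0.001 -1.894] 0.029958443918021896 [-0.238 -0.256 -3.162]
```

View pics/w3.png

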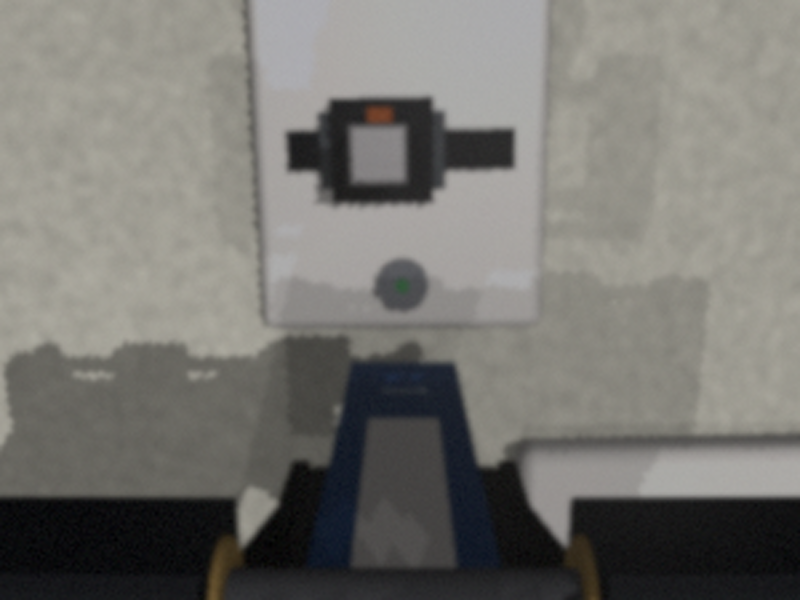

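Run:
```python
from h import *
np.set_printoptions(precision=4,suppress=True)
w=np.load("w3.npy",allow_pickle=True).item()
C=lambda x,y:(130+x*.375,70+y*.375)
P=np.array([.4898,-.1827,.1998]); a=np.radians(-108.586)
fy=np.array([-np.cos(a),-np.sin(a)]); fx=np.array([-np.sin(a),np.cos(a)])
def show(n,q,z):
    X=onz(w,C(*q),z); d=X[:2]-P[:2]; print(n,z,X[:2],"fx",(d@fx).round(4),"fy",(d@fy).round(4))
for q in [(352,362),(455,362),(403.5,362)]: show("post bot",q,.134)
for z in (.078,.081,.084):
    for q in [(348,124),(409,124),(378.5,154.5),(348,186),(409,186)]: show("stub",q,z)
for q in [(330,98),(432,98),(330,203),(432,203)]: show("collar",q,.031)
for q in [(248,0),(265,322),(538,322),(548,0),(401,285)]: show("foot",q,.018)
```

```text
post bot 0.134 [ 0.5067 -0.174 ] fx 0.0133 fy 0.0137
post bot 0.134 [ 0.4973 -0.2019] fx 0.0132 fy -0.0158
post bot 0.134 [ 0.502  -0.1879] fx 0.0132 fy -0.0011
stub 0.078 [ 0.57   -0.1917] fx 0.0789 fy 0.017
stub 0.078 [ 0.5636 -0.2108] fx 0.0789 fy -0.0031
stub 0.078 [ 0.5576 -0.198 ] fx 0.0691 fy 0.0071
stub 0.078 [ 0.5511 -0.1849] fx 0.0588 fy 0.0174
stub 0.078 [ 0.5445 -0.2044] fx 0.0588 fy -0.0031
stub 0.081 [ 0.57   -0.1919] fx 0.0789 fy 0.0168
stub 0.081 [ 0.5636 -0.2108] fx 0.0789 fy -0.0031
stub 0.081 [ 0.5576 -0.1981] fx 0.0692 fy 0.007
stub 0.081 [ 0.5513 -0.1852] fx 0.059 fy 0.0172
stub 0.081 [ 0.5447 -0.2044] fx 0.059 fy -0.0031
stub 0.084 [ 0.5699 -0.1921] fx 0.0789 fy 0.0166
stub 0.084 [ 0.5636 -0.2107] fx 0.0788 fy -0.0031
stub 0.084 [ 0.5577 -0.1983] fx 0.0693 fy 0.0069
stub 0.084 [ 0.5514 -0.1854] fx 0.0592 fy 0.017
stub 0.084 [ 0.5449 -0.2045] fx 0.0592 fy -0.0031
collar 0.031 [ 0.5824 -0.1857] fx 0.0887 fy 0.0267
collar 0.031 [ 0.5698 -0.2225] fx 0.0886 fy -0.0123
collar 0.031 [ 0.5452 -0.1721] fx 0.0491 fy 0.0277
collar 0.031 [ 0.5322 -0.2102] fx 0.049 fy -0.0125
foot 0.018 [ 0.6274 -0.1672] fx 0.1255 fy 0.0585
foot 0.018 [ 0.5064 -0.1271] fx -0.002 fy 0.058
foot 0.018 [ 0.4689 -0.2376] fx -0.0023 fy -0.0587
foot 0.018 [ 0.5903 -0.2769] fx 0.1253 fy -0.0572
foot 0.018 [ 0.5028 -0.1873] fx 0.0138 fy -0.0002
```

View pics/s3.png

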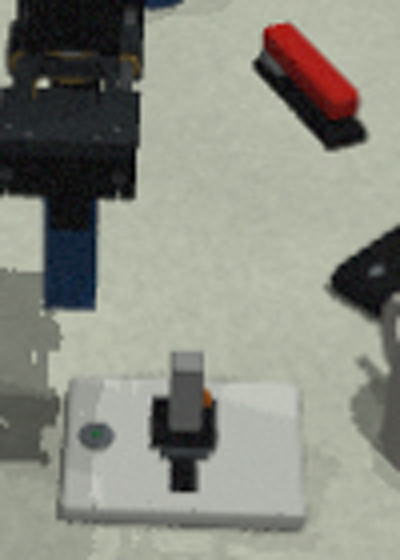

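Run:
```python
import numpy as np
from plan import go
P=np.array([.4898,-.1827]); a=np.radians(-108.586)
fy=np.array([-np.cos(a),-np.sin(a)]); fx=np.array([-np.sin(a),np.cos(a)])
t=P+.0708*fx+.0081*fy
go([*t,.165,-108.17],10)
```

```text
[[0.0, 0.01, 0.02, 0.0, 0.0, 0.0], [-0.01, 0.04, 0.07, 0.0, -0.01, 0.0], [-0.01, 0.04, 0.1, 0.0, 0.0, 0.0], [-0.02, 0.06, 0.12, 0.0, -0.01, 0.0], [-0.01, 0.07, 0.13, 0.0, -0.01, 0.0], [-0.01, 0.06, 0.13, 0.0, -0.01, 0.0], [-0.02, 0.06, 0.12, 0.0, -0.01, 0.0], [-0.01, 0.05, 0.1, 0.0, -0.01, 0.0], [-0.01, 0.03, 0.07, 0.0, -0.01, 0.0], [0.0, 0.01, 0.03, 0.0, 0.0, 0.0]]
[   0.5598   -0.1976    0.1654 -108.166 ]
```

Call:
play_rows([
  [0.0,0.01,0.02,0.0,0.0,0.0],
  [-0.01,0.04,0.07,0.0,-0.01,0.0],
  [-0.01,0.04,0.1,0.0,0.0,0.0],
  [-0.02,0.06,0.12,0.0,-0.01,0.0],
  [-0.01,0.07,0.13,0.0,-0.01,0.0],
  [-0.01,0.06,0.13,0.0,-0.01,0.0],
  [-0.02,0.06,0.12,0.0,-0.01,0.0],
  [-0.01,0.05,0.1,0.0,-0.01,0.0],
  [-0.01,0.03,0.07,0.0,-0.01,0.0],
  [0.0,0.01,0.03,0.0,0.0,0.0],
])

```text
time: 12.4
position: [0.5601, -0.1972, 0.1645]
tcp_rot: [-1.571, -0.0, -1.888]
force: [0.2, -0.1, -3.0]
finger_gap: 0.0297
```

Run:
```python
from h import *
w=eyes.get_image("wrist");b=eyes.get_image("top");s=eyes.get_image("side")
A=cv2.resize(w["image"][130:280,205:355,::-1],(400,400),interpolation=cv2.INTER_CUBIC)
B=cv2.resize(s["image"][215:305,270:360,::-1],(400,400),interpolation=cv2.INTER_CUBIC)
cv2.imwrite("pics/m4.png",np.hstack([A,B]))
np.save("w4.npy",w,allow_pickle=True);np.save("s4.npy",s,allow_pickle=True)
o=ctrl.observe();print(o["time"],o["position"],o["tcp_rot"],o["force"])
```

```text
12.55 [ 0.55949706 -0.19732642  0.16497347] [-1.57097255e+00  6.92371003e-05 -1.88809909e+00] [-0.02712862 -0.0273101  -3.09512167]
```

View pics/m4.png

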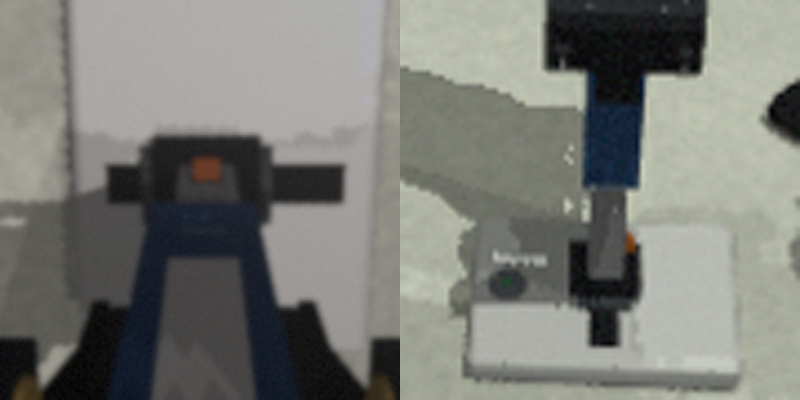

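Run:
```python
from h import *
np.set_printoptions(precision=2,suppress=True,linewidth=200)
w=np.load("w4.npy",allow_pickle=True).item();s=np.load("s4.npy",allow_pickle=True).item()
P=np.array([.5598,-.1976]); a=np.radians(-108.166)
fy=np.array([-np.cos(a),-np.sin(a)]); fx=np.array([-np.sin(a),np.cos(a)])
def W(x,y,z):
    X=onz(w,(205+x*.375,130+y*.375),z); d=(X[:2]-P)*1000; return np.array([d@fx,d@fy])
print("post",W(147,203,.0996),W(258,203,.0996),W(202.5,203,.0996))
print("collar",W(148,137,.031),W(262,137,.031)," button",W(193,160,.055),W(221,160,.055), "slot",W(107,183,.018),W(344,183,.018))
def proj3(fxv,fyv,z): return proj(s,[[*(P+fx*fxv+fy*fyv),z]])[0]
for n,c in (("post .11",[(h,-.015,.11) for h in(-.015,.015)]),("stub .06",[(h,-.0028,.06) for h in(-.01,.01)]),("stub .07",[(h,-.0028,.07) for h in(-.01,.01)])):
    q=[proj3(*k) for k in c];print(n,q)
    for v in (int(q[0][1]),):
        print(v,range(int(q[0][0])-5,int(q[1][0])+8)[0]); print(s["image"][v,int(q[0][0])-5:int(q[1][0])+8].T)
```

```text
post [13.64 16.51] [ 13.63 -15.23] [13.63  0.64]
collar [18.9  20.45] [ 18.9  -21.06]  button [15.88  3.82] [15.88 -5.62] slot [-1.8  37.51] [ -1.81 -54.14]
post .11 [array([310.88, 252.98]), array([323.49, 253.41])]
252 305
[[120 121 121 120 122 119  49  27  23  26  22  25  20  18  23  17  23  30  43 186 187 184 181 184 182 180]
 [122 124 123 123 124 123  65  43  38  40  38  44  44  35  36  36  39  46  55 190 192 189 186 189 187 184]
 [112 111 112 113 112 111  78  65  59  58  56  67  65  52  54  56  58  72  71 173 174 169 167 171 171 166]]
stub .06 [array([312.33, 265.14]), array([320.45, 265.42])]
265 307
[[ 92  88  90  89  88  79  65  67  67  70  84  82  84  89 155 163 162 165 164 163 164]
 [ 94  89  93  92  90  80  69  69  68  70  85  82  85  91 158 166 165 169 167 168 167]
 [ 90  85  89  88  87  76  68  68  67  68  82  82  82  88 150 156 156 158 158 156 157]]
stub .07 [array([312.47, 262.12]), array([320.63, 262.4 ])]
262 307
[[168 124 117 115 180 155  64  69  68  64  71 104  70  91 183 183 180 177 167 168 170]
 [172 125 122 119 185 159  66  72  69  65  72 106  69  95 187 187 184 182 171 173 177]
 [157 116 109 106 167 144  66  70  67  65  71 106  68  93 170 170 168 164 156 157 158]]
```

Run:
```python
from h import *
np.set_printoptions(precision=2,suppress=True,linewidth=220)
w=np.load("w4.npy",allow_pickle=True).item();w3=np.load("w3.npy",allow_pickle=True).item()
print(w["cx"],w["cy"],w["distortion"])
for v in (184,186,198,200): print("w4",v,255,w["image"][v,255:310].astype(int).sum(1))
for v in (209,211): print("w4 post",v,w["image"][v,255:310,0:3].astype(int).sum(1))
for v in (192,194): print("w4 button r-b",v,w["image"][v,268:296,0].astype(int)-w["image"][v,268:296,2])
for v in (122,128,134): print("w3 stub",v,250,w3["image"][v,250:300].astype(int).sum(1))
for v in (207,209): print("w3 post",v,255,w3["image"][v,255:310].astype(int).sum(1))
```

```text
280.96224538278256 209.82663416017795 [-0.04  0.    0.    0.    0.  ]
w4 184 255 [430 415 367 328 294 252 188 142 115  97 101 100  93  94 105  94 104  96 101 107  95 102  98 108 102  98 106 114 108 100 107 109 104 108 110 108 112 101 114 118 112 104 106 115 104 117 131 199 274 314 337 367 409 447
 466]
w4 186 255 [406 363 280 207 173 145 123 105 102  99  94  95  95  94 100 100  94  97 100  97 106  96  99 100 105  95 101  94 104 100  96 110 102 103  92  99 103 104 107 108 106 100 111 111 105 100 116 129 154 166 194 261 367 442
 470]
w4 198 255 [ 77  86 105 123 134 128 118 104  84  78  75  73  74  77  79  98 129 157 183 178 180 169 155 158 170 167 167 167 162 163 163 162 156 167 172 181 186 165 150 123  94  96  91  97 101  95 102 132 155 169 172 157 142 113
 112]
w4 200 255 [ 79  76  81  97 106 107  98  93  88  76  77  82  72  79  83  99 131 168 173 183 181 177 181 176 181 177 185 186 182 182 182 174 175 174 175 182 185 182 153 122  96  95  83  93  93  94 112 122 143 165 165 161 127 116
 106]
w4 post 209 [230 228 204 156 126 104 106 106 104 115 113 101 119 106 109 114 109 113 115 115 1
[... 1015 characters left out ...]
123]
w3 stub 134 250 [171 134 126 116 105  95  90  92  93 105 158 237 319 378 392 395 391 394 393 390 395 396 398 399 399 399 400 401 401 400 379 331 246 165 125 116 118 114 117 118 125 131 157 178 190 212 267 343 401 417]
w3 post 207 255 [207 212 215 211 209 196 167 133 115 117 118 117 118 110 122 118 119 120 122 116 116 121 120 119 121 120 116 123 111 117 124 123 130 138 141 138 141 136 134 139 140 142 143 147 163 234 323 387 399 402 406 403 399 396
 392]
w3 post 209 255 [204 206 204 216 207 184 150 118 108 112 107 109 106 109 111 113 106 109 109 112 111 112 121 114 114 121 124 110 112 115 116 118 116 117 114 117 107 109 111 114 112 111 121 113 123 180 268 351 393 410 409 409 402 398
 395]
```

Call:
play_rows([
  [0.012,0.02,0,0,0,0],
  [0,0.02,0,0,0,0],
  [0,0.02,0,0,0,0],
  [0,0.02,0,0,0,0],
  [0,0.02,0,0,0,0],
  [0,0.02,0,0,0,0],
  [0,0.02,0,0,0,0],
  [0,0.02,0,0,0,0],
  [0,0.02,0,0,0,0],
  [0,0.02,0,0,0,0],
])

```text
time: 13.55
position: [0.5593, -0.1981, 0.1487]
tcp_rot: [-1.571, 0.0, -1.888]
force: [0.2, 0.8, -3.4]
finger_gap: 0.0294
```

Call:
play_rows([
  [0,0.01,0,0,0,0],
  [0,0.01,0,0,0,0],
  [0,0.01,0,0,0,0],
  [0,0.01,0,0,0,0],
  [0,0.01,0,0,0,0],
  [0,0,0,0,0,0],
  [0,0,0,0,0,0],
  [0,0,0,0,0,0],
  [0,0,0,0,0,0],
  [0,0,0,0,0,0],
])

```text
time: 14.55
position: [0.5594, -0.198, 0.1449]
tcp_rot: [-1.571, 0.0, -1.888]
force: [0.6, 0.3, -2.3]
finger_gap: 0.0296
```

Call:
play_rows([
  [0,0.005,0,0,0,0],
  [0,0.005,0,0,0,0],
  [0,0.005,0,0,0,0],
  [0,0.005,0,0,0,0],
  [0,0.005,0,0,0,0],
  [0,0.005,0,0,0,0],
  [0,0.005,0,0,0,0],
  [0,0.005,0,0,0,0],
  [0,0,0,0,0,0],
  [0,0,0,0,0,0],
])

```text
time: 15.55
position: [0.5593, -0.1981, 0.1417]
tcp_rot: [-1.571, 0.0, -1.888]
force: [-0.9, 0.1, -3.3]
finger_gap: 0.0297
```

Call:
play_rows([
  [0,0.005,0,0,0,0],
  [0,0.005,0,0,0,0],
  [0,0.005,0,0,0,0],
  [0,0.005,0,0,0,0],
  [0,0.005,0,0,0,0],
  [0,0.005,0,0,0,0],
  [0,0.005,0,0,0,0],
  [0,0.005,0,0,0,0],
  [0,0.005,0,0,0,0],
  [0,0,0,0,0,0],
])

```text
time: 16.55
position: [0.5593, -0.1981, 0.138]
tcp_rot: [-1.571, 0.0, -1.888]
force: [0.3, -0.0, -3.2]
finger_gap: 0.0299
```

Call:
play_rows([
  [0,0.01,0,0,0,0],
  [0,0.01,0,0,0,0],
  [0,0.01,0,0,0,0],
  [0,0.01,0,0,0,0],
  [0,0.01,0,0,0,0],
  [0,0.01,0,0,0,0],
  [0,0,0,0,0,0],
  [0,0,0,0,0,0],
  [0,0,0,0,0,0],
  [0,0,0,0,0,0],
])

```text
time: 17.55
position: [0.5594, -0.1981, 0.1334]
tcp_rot: [-1.571, 0.0, -1.888]
force: [0.2, 0.3, -3.5]
finger_gap: 0.0298
```

Call:
play_rows([
  [0,0.01,0,0,0,0],
  [0,0.01,0,0,0,0],
  [0,0.01,0,0,0,0],
  [0,0.01,0,0,0,0],
  [0,0.01,0,0,0,0],
  [0,0.01,0,0,0,0],
  [0,0.01,0,0,0,0],
  [0,0.01,0,0,0,0],
  [0,0,0,0,0,0],
  [0,0,0,0,0,0],
])

```text
time: 18.55
position: [0.5593, -0.1981, 0.1269]
tcp_rot: [-1.571, 0.0, -1.888]
force: [-1.1, 0.2, -4.0]
finger_gap: 0.0297
```

Call:
play_rows([
  [0,0.005,0,0,0,0],
  [0,0.005,0,0,0,0],
  [0,0.005,0,0,0,0],
  [0,0.005,0,0,0,0],
  [0,0.005,0,0,0,0],
  [0,0.005,0,0,0,0],
  [0,0.005,0,0,0,0],
  [0,0.005,0,0,0,0],
  [0,0,0,0,0,0],
  [0,0,0,0,0,0],
])

```text
time: 19.55
position: [0.5593, -0.1981, 0.1237]
tcp_rot: [-1.571, 0.0, -1.888]
force: [-0.1, -0.4, -3.7]
finger_gap: 0.0295
```

Call:
play_rows([
  [0,0.005,0,0,0,0],
  [0,0.005,0,0,0,0],
  [0,0.005,0,0,0,0],
  [0,0.005,0,0,0,0],
  [0,0.005,0,0,0,0],
  [0,0.005,0,0,0,0],
  [0,0.005,0,0,0,0],
  [0,0.005,0,0,0,0],
  [0,0,0,0,0,0],
  [0,0,0,0,0,0],
])

```text
time: 20.55
position: [0.5593, -0.1981, 0.1205]
tcp_rot: [-1.571, 0.0, -1.888]
force: [0.2, 0.3, -4.0]
finger_gap: 0.0301
```

Call:
play_rows([
  [0,0.005,0,0,0,0],
  [0,0.005,0,0,0,0],
  [0,0.005,0,0,0,0],
  [0,0.005,0,0,0,0],
  [0,0.005,0,0,0,0],
  [0,0.005,0,0,0,0],
  [0,0,0,0,0,0],
  [0,0,0,0,0,0],
  [0,0,0,0,0,0],
  [0,0,0,0,0,0],
])

```text
time: 21.55
position: [0.5594, -0.1981, 0.1182]
tcp_rot: [-1.571, 0.0, -1.888]
force: [0.6, -1.2, -3.2]
finger_gap: 0.0299
```

Call:
play_rows([
  [0,0.005,0,0,0,0],
  [0,0.005,0,0,0,0],
  [0,0.005,0,0,0,0],
  [0,0.005,0,0,0,0],
  [0,0.005,0,0,0,0],
  [0,0.005,0,0,0,0],
  [0,0,0,0,0,0],
  [0,0,0,0,0,0],
  [0,0,0,0,0,0],
  [0,0,0,0,0,0],
])

```text
time: 22.55
position: [0.5598, -0.1983, 0.116]
tcp_rot: [-1.57, -0.0, -1.888]
force: [1.8, -0.9, 2.1]
finger_gap: 0.0303
```

Run:
```python
from h import *
w=eyes.get_image("wrist");s=eyes.get_image("side")
A=cv2.resize(w["image"][130:280,205:355,::-1],(400,400),interpolation=cv2.INTER_CUBIC)
B=cv2.resize(s["image"][215:305,270:360,::-1],(400,400),interpolation=cv2.INTER_CUBIC)
cv2.imwrite("pics/m5.png",np.hstack([A,B]))
```

```text
(no output)
```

View pics/m5.png

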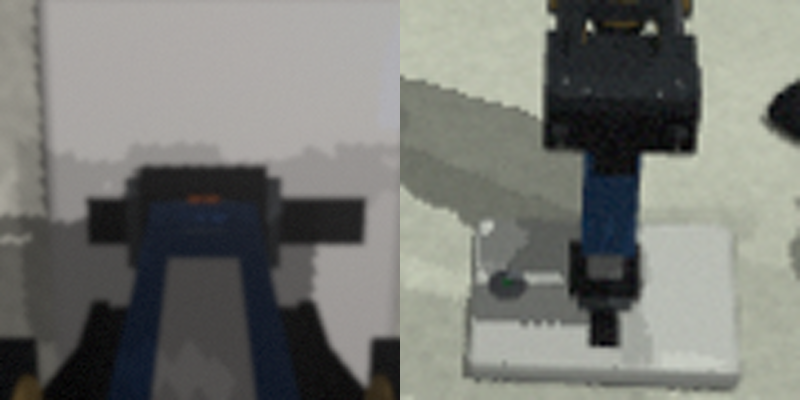

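Call:
play_rows([
  [0,0.005,0,0,0,0],
  [0,0.005,0,0,0,0],
  [0,0.005,0,0,0,0],
  [0,0.005,0,0,0,0],
  [0,0.005,0,0,0,0],
  [0,0.005,0,0,0,0],
  [0,0,0,0,0,0],
  [0,0,0,0,0,0],
  [0,0,0,0,0,0],
  [0,0,0,0,0,0],
])

```text
time: 23.65
position: [0.5594, -0.1981, 0.1134]
tcp_rot: [-1.571, 0.0, -1.888]
force: [3.1, -0.9, 4.3]
finger_gap: 0.0296
```

Call:
play_rows([
  [0,0.005,0,0,0,0],
  [0,0.005,0,0,0,0],
  [0,0.005,0,0,0,0],
  [0,0.005,0,0,0,0],
  [0,0.005,0,0,0,0],
  [0,0.005,0,0,0,0],
  [0,0,0,0,0,0],
  [0,0,0,0,0,0],
  [0,0,0,0,0,0],
  [0,0,0,0,0,0],
])

```text
time: 24.65
position: [0.5588, -0.1977, 0.1102]
tcp_rot: [-1.572, 0.0, -1.888]
force: [4.8, -2.0, -5.5]
finger_gap: 0.0298
```

Call:
play_rows([
  [0,0.01,0,0,0,0],
  [0,0.01,0,0,0,0],
  [0,0.01,0,0,0,0],
  [0,0.01,0,0,0,0],
  [0,0.01,0,0,0,0],
  [0,0.01,0,0,0,0],
  [0,0.01,0,0,0,0],
  [0,0.01,0,0,0,0],
  [0,0,0,0,0,0],
  [0,0,0,0,0,0],
])

```text
time: 25.65
position: [0.5592, -0.1981, 0.1044]
tcp_rot: [-1.571, 0.0, -1.888]
force: [3.4, -1.7, -2.5]
finger_gap: 0.0298
```

Call:
play_rows([
  [0,0.005,0,0,0,0],
  [0,0.005,0,0,0,0],
  [0,0.005,0,0,0,0],
  [0,0.005,0,0,0,0],
  [0,0.005,0,0,0,0],
  [0,0.005,0,0,0,0],
  [0,0,0,0,0,0],
  [0,0,0,0,0,0],
  [0,0,0,0,0,0],
  [0,0,0,0,0,0],
])

```text
time: 26.65
position: [0.5593, -0.198, 0.102]
tcp_rot: [-1.571, 0.0, -1.888]
force: [3.9, -1.5, -1.9]
finger_gap: 0.0301
```

Call:
play_rows([
  [0,0.005,0,0,0,0],
  [0,0.005,0,0,0,0],
  [0,0.005,0,0,0,0],
  [0,0.005,0,0,0,0],
  [0,0.005,0,0,0,0],
  [0,0,0,0,0,0],
  [0,0,0,0,0,0],
  [0,0,0,0,0,0],
  [0,0,0,0,0,0],
  [0,0,0,0,0,0],
])

```text
time: 27.65
position: [0.5593, -0.1981, 0.1001]
tcp_rot: [-1.571, 0.0, -1.888]
force: [3.2, -1.2, -1.6]
finger_gap: 0.0299
```

Call:
play_rows([
  [0,0.005,0,0,0,0],
  [0,0.005,0,0,0,0],
  [0,0.005,0,0,0,0],
  [0,0,0,0,0,0],
  [0,0,0,0,0,0],
  [0,0,0,0,0,0],
  [0,0,0,0,0,0],
  [0,0,0,0,0,0],
  [0,0,0,0,0,0],
  [0,0,0,0,0,0],
])

```text
time: 28.65
position: [0.5593, -0.1981, 0.0988]
tcp_rot: [-1.571, 0.0, -1.888]
force: [3.1, -1.4, -2.3]
finger_gap: 0.03
```

Button still pressed (lateral 3.4 N); bottom at about 33.6 mm. Continue in small steps.

Call:
play_rows([
  [0,0.005,0,0,0,0],
  [0,0.005,0,0,0,0],
  [0,0.005,0,0,0,0],
  [0,0,0,0,0,0],
  [0,0,0,0,0,0],
  [0,0,0,0,0,0],
  [0,0,0,0,0,0],
  [0,0,0,0,0,0],
  [0,0,0,0,0,0],
  [0,0,0,0,0,0],
])

```text
time: 29.65
position: [0.5593, -0.1981, 0.0977]
tcp_rot: [-1.571, 0.0, -1.888]
force: [3.4, -0.8, -1.1]
finger_gap: 0.0296
```

Call:
play_rows([
  [0,0.005,0,0,0,0],
  [0,0.005,0,0,0,0],
  [0,0.005,0,0,0,0],
  [0,0,0,0,0,0],
  [0,0,0,0,0,0],
  [0,0,0,0,0,0],
  [0,0,0,0,0,0],
  [0,0,0,0,0,0],
  [0,0,0,0,0,0],
  [0,0,0,0,0,0],
])

```text
time: 30.65
position: [0.559, -0.198, 0.0964]
tcp_rot: [-1.572, 0.0, -1.888]
force: [0.5, 0.4, -2.6]
finger_gap: 0.0302
```

Call:
play_rows([
  [0,0.005,0,0,0,0],
  [0,0.005,0,0,0,0],
  [0,0,0,0,0,0],
  [0,0,0,0,0,0],
  [0,0,0,0,0,0],
  [0,0,0,0,0,0],
  [0,0,0,0,0,0],
  [0,0,0,0,0,0],
  [0,0,0,0,0,0],
  [0,0,0,0,0,0],
])

```text
time: 31.65
position: [0.5593, -0.1981, 0.0957]
tcp_rot: [-1.571, 0.0, -1.888]
force: [0.4, 1.2, -3.3]
finger_gap: 0.0298
```

Call:
play_rows([
  [0,0.005,0,0,0,0],
  [0,0,0,0,0,0],
  [0,0,0,0,0,0],
  [0,0,0,0,0,0],
  [0,0,0,0,0,0],
  [0,0,0,0,0,0],
  [0,0,0,0,0,0],
  [0,0,0,0,0,0],
  [0,0,0,0,0,0],
  [0,0,0,0,0,0],
])

```text
time: 32.65
position: [0.5594, -0.1981, 0.0953]
tcp_rot: [-1.571, 0.0, -1.888]
force: [1.3, -0.0, -3.0]
finger_gap: 0.0296
```

Call:
play_rows([
  [0,0.005,0,0,0,0],
  [0,0,0,0,0,0],
  [0,0,0,0,0,0],
  [0,0,0,0,0,0],
  [0,0,0,0,0,0],
  [0,0,0,0,0,0],
  [0,0,0,0,0,0],
  [0,0,0,0,0,0],
  [0,0,0,0,0,0],
  [0,0,0,0,0,0],
])

```text
time: 33.65
position: [0.5593, -0.1981, 0.0949]
tcp_rot: [-1.571, 0.0, -1.888]
force: [-0.2, -0.7, -3.1]
finger_gap: 0.0296
```

Call:
play_rows([
  [0,0.005,0,0,0,0],
  [0,0,0,0,0,0],
  [0,0,0,0,0,0],
  [0,0,0,0,0,0],
  [0,0,0,0,0,0],
  [0,0,0,0,0,0],
  [0,0,0,0,0,0],
  [0,0,0,0,0,0],
  [0,0,0,0,0,0],
  [0,0,0,0,0,0],
])

```text
time: 34.65
position: [0.5594, -0.1981, 0.0946]
tcp_rot: [-1.571, 0.0, -1.888]
force: [-0.2, -0.2, -1.9]
finger_gap: 0.0298
```

Call:
play_rows([
  [0,0.005,0,0,0,0],
  [0,0,0,0,0,0],
  [0,0,0,0,0,0],
  [0,0,0,0,0,0],
  [0,0,0,0,0,0],
  [0,0,0,0,0,0],
  [0,0,0,0,0,0],
  [0,0,0,0,0,0],
  [0,0,0,0,0,0],
  [0,0,0,0,0,0],
])

```text
time: 35.65
position: [0.5595, -0.1982, 0.0945]
tcp_rot: [-1.571, 0.0, -1.888]
force: [-1.5, 0.5, 5.8]
finger_gap: 0.03
```

Call:
play_rows([
  [0,0.005,0,0,0,0],
  [0,0,0,0,0,0],
  [0,0,0,0,0,0],
  [0,0,0,0,0,0],
  [0,0,0,0,0,0],
  [0,0,0,0,0,0],
  [0,0,0,0,0,0],
  [0,0,0,0,0,0],
  [0,0,0,0,0,0],
  [0,0,0,0,0,0],
])

```text
time: 36.65
position: [0.5595, -0.1982, 0.0945]
tcp_rot: [-1.57, 0.001, -1.888]
force: [-2.0, 0.7, 7.8]
finger_gap: 0.03
```

Call:
play_rows([
  [0,0,0,0,0,0],
  [0,0,0,0,0,0],
  [0,0,0,0,0,0],
  [0,0,0,0,0,0],
  [0,0,0,0,0,0],
  [0,0,0,0,0,0],
  [0,0,0,0,0,0],
  [0,0,0,0,0,0],
  [0,0,0,0,0,0],
  [0,0,0,0,0,0],
], claw=1)

```text
time: 37.65
position: [0.5593, -0.1981, 0.0937]
tcp_rot: [-1.571, 0.0, -1.888]
force: [-0.2, -0.3, -0.1]
finger_gap: 0.0864
```

Call:
play_rows([
  [0,-0.05,0,0,0,0],
  [0,-0.1,0,0,0,0],
  [0,-0.15,0,0,0,0],
  [0,-0.2,0,0,0,0],
  [0,-0.25,0,0,0,0],
  [0,-0.25,0,0,0,0],
  [0,-0.25,0,0,0,0],
  [0,-0.2,0,0,0,0],
  [0,-0.1,0,0,0,0],
  [0,-0.05,0,0,0,0],
])

```text
time: 38.65
position: [0.5596, -0.1981, 0.2228]
tcp_rot: [-1.57, 0.001, -1.888]
force: [0.1, 0.5, 0.0]
finger_gap: 0.0869
```

Run:
```python
from h import *
w=eyes.get_image("wrist");s=eyes.get_image("side")
A=cv2.resize(w["image"][130:280,205:355,::-1],(400,400),interpolation=cv2.INTER_CUBIC)
B=cv2.resize(s["image"][215:305,270:360,::-1],(400,400),interpolation=cv2.INTER_CUBIC)
cv2.imwrite("pics/m6.png",np.hstack([A,B]))
o=ctrl.observe();print(o["time"],o["position"],o["force"],o["finger_gap"])
```

```text
38.75 [ 0.55933184 -0.19802241  0.22188516] [ 0.49256175  0.53956626 -0.84227758] 0.0874463850269043
```

View pics/m6.png

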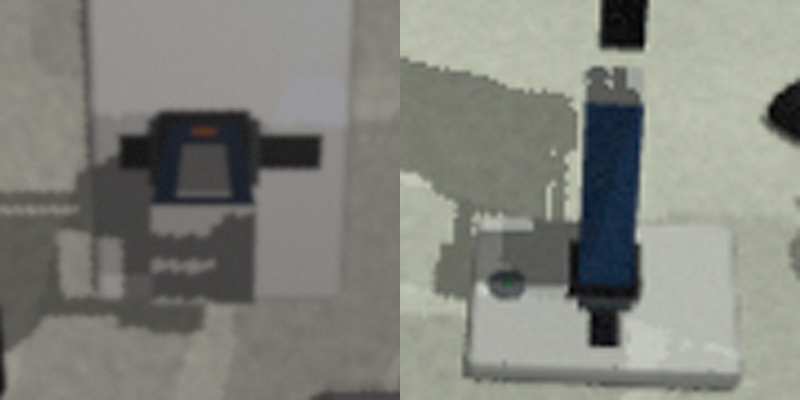

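The wrist view (left half) shows the orange button in the hole at (204,131) above the strip. The side view (right half) shows the post upright with its lower end on the black collar at about (610,290). The gripper is clear.

```bash
python3 -c "
from bench import ctrl
print(ctrl.finish_job())"
```

```text
the job is handed in; nothing more can be done
None
```

The desk light is together. I drew the post out of the organiser, lowered it in small steps over the smaller foot's stub with the hole on the button's side, let go, backed the arm off upward and handed in at about 39 s.

- **Locking:** the sideways force from the pressed button dropped from about 3.5 N to 0.6 N roughly 2 mm above the final height. That is where the button should spring out.
- **Home:** the upward force then rose by about 11 N at the collar and the tool stopped moving down, so I released. No force reading came near the 35 N limit.
- **Last pictures:** they show the orange button in the hole, the post upright with its lower end on the collar, and the open gripper clear of everything. I moved nothing else on purpose, but did not check the bystanders one by one.
- **Disagreement:** two wrist-camera estimates of the stub's sideways position differed by about 1.4 mm. I followed the closer one, and no sideways contact was felt until the button engaged.

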